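Load taco shells onto the grill rack

TASK

Get the taco shells ready to crisp: pull the grill's sprung wire rack out until its catch holds it at the outer stop, then hang every taco shell from the baking sheet over a rod of the rack, fold uppermost with a side down either side of the rod. When all of them hang there, slide the rack fully home, and only then turn the heat dial on the roof clockwise up to its stop; do not disturb the jars and shakers.

Things in the scene. Friction and masses are not known exactly. Their poses are not given: they have to be found in the camera images.
- grill: Open-fronted countertop grill, a steel box 420 mm wide, 360 deep, 240 high; fixed. Origin on the worktop under the middle of its open mouth (plane x = 0); x points from the mouth into the chamber, y across the mouth, z up. The clear opening is 384 mm wide, from 27 to 220 mm above the worktop; the 20 mm thick roof begins at the mouth.
- rack (a joint): How far the wire rack is pulled out, m: 0 home (front rail in the plane of the mouth), 0.180 at its outer stop; it slides along the grill's -x. A spring of 1.2 N (home) to 3 N (out) always draws it home, slowly (well damped). A hold-out catch is pulled over between 0.152 and 0.168 (about 12 N in all); past it the rack stays out, resting at 0.164 to 0.180. Pushing back over it takes about 6 N.
- rack_mid (a point): Point on the rack: middle of the hanging span, at the height of the rod axes, 135 mm above the worktop; axes as the grill's. Four round steel rods 8 mm thick run along x at y = -117, -39, +39 and +117 mm from it. Only the front rail (x = -95 mm) and a cross rail (x = +95 mm), 8 mm thick, cross them; side rails at y = +-174 mm. Rack at its outer stop: the mouth is at x = +85 mm of this point.
- rack_handle (a point): Middle of the rack's handle, moving with the rack: a straight horizontal bar 10 mm thick and 120 mm long, along the grill's y, 134 mm above the worktop, held 85 mm in front of the rack's front rail by a 10 mm bar at each end. With the rack home it is 85 mm in front of the mouth.
- dial (a joint): Angle of the heat dial, rad: 0 is off, 1.5 its clockwise (from above) stop; it stays where it is left; friction torque 0.05 N m.
- dial_grip (a point): Grip point of the heat dial on the roof of the grill, on its upright axis, 75 mm behind the mouth, about 277 mm above the worktop. The dial has an upright bar grip 53 mm long, 14 mm thick, its top 13 mm above this point and its foot 19 mm below it, on a disc of 56 mm. This point's own x axis runs along the bar and turns with the dial; at 0 it is the grill's x axis.
- sheet: Aluminium baking sheet 260 x 380 mm with a 14 mm rim, floor 3 mm thick; does not move. Origin at the centre of its underside; z up.
- shell1: Crisp corn taco shell, rigid, a bent wall 4 mm thick standing fold up: 130 mm long (along its x, the fold), 57 mm high (z up), a round bend of 13 mm half-width on top (inner radius 11), its sides flaring 0.22 rad outwards from 43 mm up down to 49 mm width (y) outside, 41 inside, at the open edges; 42 mm wide at 17 mm up. About 25 g. Origin midway between the open edges. May be absent.
- shell1_fold (a point): Underside of the fold in its middle, 52.6 mm above the shell's origin; hung straight on a rack rod this point is 4 mm above the rod's axis.
- shell2: Crisp corn taco shell, rigid, a bent wall 4 mm thick standing fold up: 130 mm long (along its x, the fold), 57 mm high (z up), a round bend of 13 mm half-width on top (inner radius 11), its sides flaring 0.22 rad outwards from 43 mm up down to 49 mm width (y) outside, 41 inside, at the open edges; 42 mm wide at 17 mm up. About 25 g. Origin midway between the open edges. May be absent.
- shell2_fold (a point): Underside of the fold in its middle, 52.6 mm above the shell's origin; hung straight on a rack rod this point is 4 mm above the rod's axis.
- shell3: Crisp corn taco shell, rigid, a bent wall 4 mm thick standing fold up: 130 mm long (along its x, the fold), 57 mm high (z up), a round bend of 13 mm half-width on top (inner radius 11), its sides flaring 0.22 rad outwards from 43 mm up down to 49 mm width (y) outside, 41 inside, at the open edges; 42 mm wide at 17 mm up. About 25 g. Origin midway between the open edges. May be absent.
- shell3_fold (a point): Underside of the fold in its middle, 52.6 mm above the shell's origin; hung straight on a rack rod this point is 4 mm above the rod's axis.
- shell4: Crisp corn taco shell, rigid, a bent wall 4 mm thick standing fold up: 130 mm long (along its x, the fold), 57 mm high (z up), a round bend of 13 mm half-width on top (inner radius 11), its sides flaring 0.22 rad outwards from 43 mm up down to 49 mm width (y) outside, 41 inside, at the open edges; 42 mm wide at 17 mm up. About 25 g. Origin midway between the open edges. May be absent.
- shell4_fold (a point): Underside of the fold in its middle, 52.6 mm above the shell's origin; hung straight on a rack rod this point is 4 mm above the rod's axis.
- jar1: Glass storage jar with a steel lid, 94 mm wide, 130 mm high; bystander. Origin under its centre.
- jar2: Glass storage jar with a steel lid, 94 mm wide, 110 mm high; bystander. Origin under its centre.
- salt: Glass shaker with a steel cap, 44 mm wide, 80 mm high; bystander. Origin under its centre.
- pepper: Glass shaker with a steel cap, 44 mm wide, 80 mm high; bystander. Origin under its centre.

How it is judged:
On the way, in this order (a step that is already met when the one before it is completed fails the run):
1. the rack is pulled out past its catch to its outer stop (value of joint rack above 0.16 m), for 0.3 s.
2. every shell hangs over a rod of the pulled-out rack, fold up (z of shell1_fold in the frame of rack_mid between -0.006 and 0.014 m and x of shell1_fold in the frame of rack_mid between -0.04 and 0.04 m and y of shell1_fold in the frame of rack_mid between -0.17 and 0.17 m and angle between each of shell1, shell2, shell3, shell4's own z axis and vertical below 0.7 rad and z of shell2_fold in the frame of rack_mid between -0.006 and 0.014 m and x of shell2_fold in the frame of rack_mid between -0.04 and 0.04 m and y of shell2_fold in the frame of rack_mid between -0.17 and 0.17 m and z of shell3_fold in the frame of rack_mid between -0.006 and 0.014 m and x of shell3_fold in the frame of rack_mid between -0.04 and 0.04 m and y of shell3_fold in the frame of rack_mid between -0.17 and 0.17 m and z of shell4_fold in the frame of rack_mid between -0.006 and 0.014 m and x of shell4_fold in the frame of rack_mid between -0.04 and 0.04 m and y of shell4_fold in the frame of rack_mid between -0.17 and 0.17 m and value of joint rack above 0.155 m), for 0.3 s.
3. the rack is slid fully home with the shells on it (z of shell1_fold in the frame of rack_mid between -0.006 and 0.014 m and x of shell1_fold in the frame of rack_mid between -0.04 and 0.04 m and y of shell1_fold in the frame of rack_mid between -0.17 and 0.17 m and angle between each of shell1, shell2, shell3, shell4's own z axis and vertical below 0.7 rad and z of shell2_fold in the frame of rack_mid between -0.006 and 0.014 m and x of shell2_fold in the frame of rack_mid between -0.04 and 0.04 m and y of shell2_fold in the frame of rack_mid between -0.17 and 0.17 m and z of shell3_fold in the frame of rack_mid between -0.006 and 0.014 m and x of shell3_fold in the frame of rack_mid between -0.04 and 0.04 m and y of shell3_fold in the frame of rack_mid between -0.17 and 0.17 m and z of shell4_fold in the frame of rack_mid between -0.006 and 0.014 m and x of shell4_fold in the frame of rack_mid between -0.04 and 0.04 m and y of shell4_fold in the frame of rack_mid between -0.17 and 0.17 m and value of joint rack below 0.006 m), for 0.3 s.
4. the heat dial is turned up to its stop (value of joint dial above 1.4 rad), for 0.2 s.
At the end, for the whole second after the job is handed in: Every shell hangs over a rack rod at rest: fold -6 to +14 mm from rod-axis height, within 40 mm of mid-span along the rods, between the side rails, leaning under 0.7 rad; the rack is home within 6 mm; the dial is past 1.4 of its 1.5 rad (all of step 3 and value of joint dial above 1.4 rad and linear speed of each of shell1, shell2, shell3, shell4 below 0.04 m/s); the robot touches nothing.
It fails at once if a jar or shaker is shifted by more than 20 mm (distance of any of jar1, jar2, salt, pepper from where it was at the start of the episode above 0.02 m).
Of shell1, shell2, shell3, shell4 only 3 to 4 are there at a start; the rules pass over those that are not, and their reading is None.
At some moment in a run one of shell1, shell2, shell3, shell4 may be knocked a few centimetres aside while the robot is not near it.
It also fails if it takes over 208 s, if anything falls off the work surface, if the arm or the gripper's body presses on something with over 40 N, if the wrist force passes 120 N, or if a joint passes its speed limit or range.

ROBOT

A 6-joint arm with a two-finger parallel gripper is mounted at the origin on the work surface. World frame = base frame: x ahead of the robot, y to its left, z up, the work surface at z = 0. Lengths are in m, angles in rad, forces in N, time in s.
With the tool pointing down it reaches from about 0.3 to 0.75 m from the base axis. Payload 8.5 kg.
Tool frame: the origin (TCP) lies midway between the tips of the shut fingers; the grasp point (between the pads) lies 19 mm behind it (arm.grasp_offset is the z of the grasp point in the tool frame, in m); z points along the fingers, y is the line along which they close (so a half turn about z gives the same grasp; the last joint's range is limited). The gripper opens to 85 mm and grips with 20 to 120 N. Pads are 22 mm wide; open, the fingers measure 114 mm over their backs; the gripper's body (76 mm by 85 mm) begins 54 mm behind the grasp point. The pads swing forward as they close: fully open they stand 13 mm farther back than shut.
Start: joints at [0.954, 0.381, 1.297, -0, 1.464, -0.215], TCP at [0.215, 0.506, 0.231] pointing down, gripper open.
Joint ranges: [-3.11, 3.11], [-0.89, 2.33], [0.22, 2.48], [-1.42, 4.56], [0.17, 2.85], [-2.88, 2.88]. Speed limits (rad/s): [2.39, 2.39, 3.14, 3.14, 3.14, 3.14].

INTERFACE

Orientations are given as [roll, pitch, yaw] about the fixed x, y, z axes, in that order (R = Rz(yaw) Ry(pitch) Rx(roll)).
In Python, from cell import arm gives the robot as it stands.
- The arm moves only by the tool apply_moves, never from a script. Its argument "motion" is a list that holds one entry, the list of rows, each a list of 5 numbers: the shift along the tool's x, y, z in cm, then the turn about the tool's z in degrees, then the closure, from 0 (fully open) to 1 (shut). A call has exactly 5 rows; each row is the pose to reach, as a shift and turn from the pose commanded when the call began, along the tool's axes at that moment; what a row does not reach only later rows make up. A row lasts 1/12 s, in which the tool goes at most 41.7 mm and 7.16 degrees, less where a joint would pass 70% of its speed; a pose out of reach is approached as far as the arm can. A call with a gripper value outside its range is refused whole. The fingers move at their own pace and stop on an object; "grip_force" is the grip in N (left out, the last holds). Time passes only in rows, so rows that repeat a pose let the fingers close, or fill a call up. It gives the time, the measured TCP pose, the force, the opening and the grip force at its end, in the units of the state.
- arm.get_obs(): the state, without advancing time (a new reading comes with each control period).
- arm.capture(name): name is "scene" or "top"; returns (picture, depth): 400x640x3 uint8, red, green, blue; 400x640 float32, m along the optical axis (not along the pixel's ray), 0 where there is no reading.
- arm.calibration(name): a dict with "K" (3x3 intrinsics, pixels), "world_from_camera" (4x4, takes a point from camera to world coordinates). Camera axes: x right, y down, z forward; pixel columns grow to the right and rows downward; lengths in m; the calibration is good to about 2 mm. A picture is of the moment at which its call begins. calibration takes no time and is no camera call.
- arm.finish_job(): hands the job in; it is judged then, once.
Trained networks look in the newest picture that a camera, given by its name, has taken for a name from the list of things; names that differ only in an ending like _2 or _b are one class to them, and where a whole thing is asked for, a point or a joint stands for the part that bears it (a point fixed in the world has none). Each returns a list of dicts, best first, with "conf" (0 to 1); they miss things now and then, are a little off and sometimes report something else, mostly with a low value. They report only what shows in the picture. A call takes as long as a camera call.
- arm.trace(camera, name): "pixels" (400x640 bool, what is visible of it) and "rect" ([centre column, centre row, width, height] in pixels, round what is visible of it).
- arm.landmark_of(camera, name): "position" ([column, row] in pixels: a listed point, or the origin of a listed thing).
The state is a dict: "clock": time; "joint_pos": joint angles; "joint_vel": joint speeds; "joint_torque": joint torques, N m; "position": TCP position; "tcp_rot": TCP orientation; "force": force on the tool from outside, world axes, zero at the start; "moment": the same for the moment, N m; "finger_gap": opening from 0.0 (shut) to 1.0 (fully open); "gripper_force": force on a finger pad.
Only numpy, scipy, OpenCV 4.12 (cv2) and the standard library are available. Lean on these libraries where they do the work, as an engineer would, in place of code of your own. Each camera call takes 0.05 s, during which the arm holds its last target. There are 200 camera calls.

## Working session

There is one attempt and no reset: what is moved stays moved. The work goes in short steps, Python scripts to look and compute and a tool call to move; the robot and the scene stay as the last step left them, time stands still between calls to the robot, and variables do not carry over. Pictures are saved under pics/ and viewed, at most 14 in all, crops included, and the job is handed in when it is done.

Besides the shell and the picture viewer there is one more tool, called after "Emit:" as name(argument=value, ...) on one line, values as JSON. apply_moves: Moves the arm, as the interface text tells. Its arguments: {"type":"object","properties":{"motion":{"type":"array"},"grip_force":{"type":"number"}},"required":["motion"]}

```bash
mkdir -p pics; ls; cat > h.py <<'E'
import numpy as np, cv2
from cell import arm
def save(n,im,f=1): cv2.imwrite(f'pics/{n}.png',cv2.resize(im[...,::-1],None,fx=f,fy=f))
def ray(cam,px):
    c=arm.calibration(cam);K=np.array(c['K']);T=np.array(c['world_from_camera'])
    d=T[:3,:3]@np.linalg.solve(K,[px[0],px[1],1.]);return T[:3,3],d
def atz(cam,px,z):
    o,d=ray(cam,px);return o+d*(z-o[2])/d[2]
def cloud(cam,depth):
    c=arm.calibration(cam);K=np.array(c['K']);T=np.array(c['world_from_camera'])
    v,u=np.mgrid[:400,:640];p=np.stack([(u-K[0,2])/K[0,0]*depth,(v-K[1,2])/K[1,1]*depth,depth],-1)
    return p@T[:3,:3].T+T[:3,3]
def proj(cam,P):
    c=arm.calibration(cam);K=np.array(c['K']);T=np.linalg.inv(np.array(c['world_from_camera']))
    q=K@(T[:3,:3]@np.asarray(P,float)+T[:3,3]);return q[:2]/q[2]
E
python3 - <<'E'
from h import *
a,da=arm.capture('scene');b,db=arm.capture('top')
save('s0',a);save('t0',b)
np.savez('d0.npz',a=a,da=da,b=b,db=db)
for n in ['grill','rack_mid','rack_handle','dial_grip','shell1','shell1_fold','sheet','jar1','jar2','salt','pepper']:
  for c,d in(('top',db),('scene',da)):
    P=cloud(c,d)
    for r in arm.landmark_of(c,n)[:5]:
      u=r['position'];i,j=np.clip(np.round(u).astype(int),0,[639,399])
      print(n,c,round(r['conf'],2),np.round(u),P[j,i].round(3))
print(arm.get_obs())
for c in('scene','top'):print(np.array(arm.calibration(c)['world_from_camera']).round(3).tolist())
E
```

```text
pics
grill top 0.66 [218. 262.] [0.492 0.314 0.026]
grill scene 0.66 [370. 197.] [0.492 0.32  0.003]
rack_mid top 0.64 [319. 156.] [0.745 0.04  0.131]
rack_mid top 0.39 [221. 262.] [ 0.494  0.311 -0.002]
rack_mid scene 0.73 [395. 158.] [0.593 0.317 0.221]
rack_handle top 0.95 [244. 254.] [0.501 0.229 0.138]
rack_handle scene 0.96 [356. 172.] [0.382 0.338 0.038]
rack_handle scene 0.2 [219. 294.] [ 0.628 -0.302  0.018]
dial_grip top 0.62 [157. 253.] [0.496 0.392 0.285]
dial_grip scene 0.5 [395. 122.] [0.496 0.391 0.279]
shell1 top 0.72 [450. 216.] [ 0.594 -0.302  0.055]
shell1 top 0.63 [395. 216.] [ 0.597 -0.156  0.059]
shell1 top 0.63 [454. 257.] [ 0.486 -0.305  0.054]
shell1 scene 0.65 [199. 271.] [ 0.515 -0.314  0.014]
shell1 scene 0.64 [216. 297.] [ 0.632 -0.312  0.016]
shell1 scene 0.59 [260. 269.] [ 0.611 -0.169  0.024]
shell1_fold top 0.74 [452. 214.] [ 0.598 -0.306  0.061]
shell1_fold top 0.66 [242. 253.] [0.504 0.233 0.139]
shell1_fold scene 0.72 [212. 277.] [ 0.599 -0.304  0.059]
sheet top 0.56 [425. 235.] [ 0.551 -0.244  0.003]
sheet top 0.52 [156. 251.] [0.503 0.405 0.251]

[... 1051 characters left out ...]
0.00044912,
        0.00119616]), 'joint_torque': array([-3.03736379e-04, -4.48333275e+01, -2.31463820e+01, -2.89615109e-04,
        6.73108789e-04,  2.35723057e-06]), 'position': array([0.21507517, 0.50619326, 0.23130614]), 'tcp_rot': array([-3.14158253e+00, -4.37700380e-05,  2.73980665e+00]), 'force': array([-0.58645404, -0.57870129,  0.31654198]), 'moment': array([ 0.02614251,  0.05923296, -0.03150705]), 'gripper_force': 0.0, 'finger_gap': 1.0023576988806349}
[[0.557, 0.528, -0.641, 1.482], [0.83, -0.333, 0.446, -0.548], [0.022, -0.781, -0.624, 1.006], [0.0, 0.0, 0.0, 1.0]]
[[-0.028, -0.983, 0.181, 0.397], [-1.0, 0.025, -0.015, 0.052], [0.011, -0.182, -0.983, 1.337], [0.0, 0.0, 0.0, 1.0]]
```

View pics/t0.png

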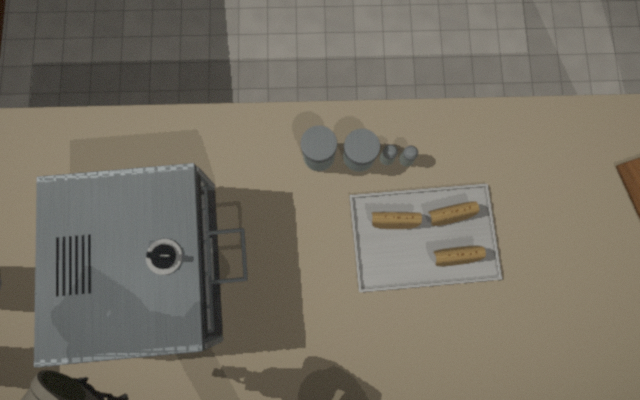

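View pics/s0.png

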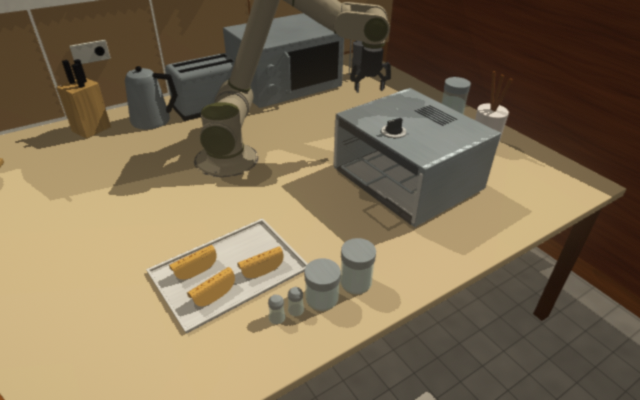

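The top view shows three shells on the sheet, at about (396,219), (454,212) and (460,256). The grill mouth faces right, the handle is at about (244,254), and the jars and shakers sit around (320–410,150). The scene view agrees. Next I fit the geometry.

```bash
cat >> h.py <<'E'
def rect(p):
    (c,s,a)=cv2.minAreaRect((p[:,:2]*1000).astype(np.float32));return np.round(c,1),np.round(s,1),round(a,2)
def shells(P,zlo=.035,zhi=.075,box=(.38,.72,-.45,-.05)):
    m=(P[...,2]>zlo)&(P[...,2]<zhi)&(P[...,0]>box[0])&(P[...,0]<box[1])&(P[...,1]>box[2])&(P[...,1]<box[3])
    m=cv2.morphologyEx(m.astype(np.uint8),cv2.MORPH_OPEN,np.ones((3,3)))
    n,l=cv2.connectedComponents(m)
    return [P[l==i] for i in range(1,n) if (l==i).sum()>40]
def report(P,**k):
    for p in shells(P,**k):
        (c,s,a)=rect(p);q=p[p[:,2]>np.percentile(p[:,2],98)-.012];cc=q[:,:2].mean(0)
        w,v=np.linalg.eigh(np.cov((q[:,:2]-cc).T));v=v[:,1];v=v*np.sign(v[1])
        print('shell rect',c,s,'ridge',cc.round(4),'yaw of fold deg',round(np.degrees(np.arctan2(v[1],v[0])),1),'ztop',np.percentile(p[:,2],98).round(4),len(p))
E
python3 - <<'E'
from h import *
d=np.load('d0.npz')
for c,k in(('top','db'),('scene','da')):
    P=cloud(c,d[k]);print(c)
    x,y,z=np.moveaxis(P,-1,0)
    m=(abs(z-.24)<.008)&(y>.2)&(y<.8)&(x>.2)&(x<.8);print('roof',rect(P[m]),np.median(z[m]))
    m=(abs(z-.136)<.012)&(y>.18)&(y<.27)&(x>.35)&(x<.65);print('handle',rect(P[m]),np.median(z[m]),m.sum())
    m=(z>.275)&(z<.3)&(y>.3)&(y<.5)&(x>.4)&(x<.6);print('dial',rect(P[m]),np.median(z[m]),m.sum())
    report(P)
E
```

```text
top
roof (array([447.8, 490.3]), array([496.3, 367.6]), 3.65) 0.23881453015257104
handle (array([500.3, 245.1]), array([ 48.1, 130.8]), 89.48) 0.13683416711534213 339
dial (array([492.1, 389.9]), array([54.5, 14. ]), 85.27) 0.28230274138063693 169
shell rect [ 606.9 -314.6] [ 35.5 130.2] ridge [ 0.6066 -0.3136] yaw of fold deg 101.9 ztop 0.0637 624
shell rect [ 593.9 -160.6] [130.9  32.3] ridge [ 0.594  -0.1596] yaw of fold deg 87.9 ztop 0.063 623
shell rect [ 493.4 -320.8] [ 35.2 130.8] ridge [ 0.4927 -0.3205] yaw of fold deg 95.4 ztop 0.063 651
scene
roof (array([451.7, 491. ]), array([493. , 372.1]), 3.52) 0.2415150524167166
handle (array([504. , 245.6]), array([130.6,  47.9]), 0.02) 0.1384337427938413 152
dial (array([494.1, 391.5]), array([54.9, 14. ]), 84.77) 0.2831683859479659 75
shell rect [ 497.  -318.9] [ 35.2 130.7] ridge [ 0.4985 -0.3213] yaw of fold deg 95.5 ztop 0.0636 583
shell rect [ 599.2 -158.9] [131.2  35.2] ridge [ 0.5998 -0.1609] yaw of fold deg 87.6 ztop 0.0629 563
shell rect [ 610.9 -311.6] [ 36.2 132.1] ridge [ 0.6122 -0.3136] yaw of fold deg 101.7 ztop 0.0635 648
```

```bash
python3 - <<'E'
from h import *
d=np.load('d0.npz')
for c,k in(('top','db'),('scene','da')):
    P=cloud(c,d[k]);x,y,z=np.moveaxis(P,-1,0)
    m=(abs(z-.24)<.008)&(y>.25)&(y<.8)&(x>.2)&(x<.75);p=P[m]
    b=[(xx,np.percentile(p[abs(p[:,0]-xx)<.006,1],1)) for xx in np.arange(.32,.68,.012)]
    b=np.array(b);f=np.polyfit(*b.T,1);r=b[:,1]-np.polyval(f,b[:,0]);k=abs(r)<.006;f=np.polyfit(*b[k].T,1)
    print(c,'front edge slope deg',np.degrees(np.arctan(f[0])),'y at x=.495',np.polyval(f,.495),k.sum())
    for yy in(.36,.45,.55):
        q=p[abs(p[:,1]-yy)<.01,0];print(yy,np.percentile(q,[0.5,99.5]).round(4))
    m=(z>.275)&(z<.3)&(y>.3)&(y<.5)&(x>.4)&(x<.6);q=P[m][:,:2];w,v=np.linalg.eigh(np.cov(q.T));v=v[:,1]*np.sign(v[1,1]);print('bar',q.mean(0),np.degrees(np.arctan2(v[1],v[0])))
    m=(abs(z-.136)<.012)&(y>.15)&(y<.30)&(x>.35)&(x<.65);q=P[m]
    for s in(.45,.47,.49,.51,.53,.55):
        g=q[(abs(q[:,0]-s)<.008)&(q[:,1]<.25)]; print('handle',s,g[:,1].mean().round(4),g[:,2].mean().round(4),len(g))
    g=q[(q[:,1]>.24)];print('arms x',np.percentile(g[:,0],[2,25,75,98]).round(4))
E
```

```text
top front edge slope deg 3.675147655754571 y at x=.495 0.3141945236623872 31
0.36 [0.2865 0.7013]
0.45 [0.2792 0.6957]
0.55 [0.2734 0.6888]
bar [0.49180638 0.38830409] 85.65146870700758
handle 0.45 0.2299 0.1362 43
handle 0.47 0.2276 0.1366 28
handle 0.49 0.229 0.1372 28
handle 0.51 0.2301 0.1365 25
handle 0.53 0.2316 0.1371 28
handle 0.55 0.2327 0.1375 29
arms x [0.4351 0.4396 0.5591 0.5654]
scene front edge slope deg 3.7897702561305477 y at x=.495 0.31183465117388964 31
0.36 [0.2872 0.7045]
0.45 [0.2822 0.6989]
0.55 [0.2722 0.6922]
bar [0.49506399 0.38843222] 84.04341489833746
handle 0.45 0.2329 0.1391 21
handle 0.47 0.2274 0.1384 12
handle 0.49 0.2283 0.1388 11
handle 0.51 0.2304 0.1379 10
handle 0.53 0.2314 0.1391 12
handle 0.55 0.2322 0.1383 17
arms x [0.4356 0.4418 0.5621 0.5668]
```

```bash
cat >> h.py <<'E'
def plan(pose0,wps):
    """pose0=(x,y,z,yawdeg) commanded; prints per-waypoint total tool shift (cm) and turn(deg), tool axes at the previous waypoint"""
    p=np.array(pose0,float)
    for w in wps:
        w=np.array(w,float);d=w-p;dy=(d[3]+180)%360-180;a=np.radians(p[3])
        s=np.array([np.cos(a)*d[0]+np.sin(a)*d[1],np.sin(a)*d[0]-np.cos(a)*d[1],-d[2]])*100
        print('to',w,'shift cm',s.round(2),'turn',round(-dy,2),'rows>=',int(np.ceil(max(np.linalg.norm(s)/4.17,abs(dy)/7.16))));p=w
def now():
    o=arm.get_obs();r=o['tcp_rot'];return [*o['position'],np.degrees(r[2])]
G=np.array([.4977,.3132]);th=np.radians(93.7);ex=np.array([np.cos(th),np.sin(th)]);ey=np.array([-ex[1],ex[0]])
def gw(x,y): return G+x*ex+y*ey
E
python3 - <<'E'
from h import *
n=now();print(n)
h=gw(-.085,0);print(h)
plan(n,[[n[0],n[1],.36,n[3]],[.36,.37,.36,170],[*h,.36,183.7],[*h,.18,183.7],[*h,.118,183.7]])
E
```

```text
[np.float64(0.215075166437636), np.float64(0.5061932636599736), np.float64(0.23130613930995858), np.float64(156.97935797590603)]
[0.50318525 0.22837717]
to [  0.21507517   0.50619326   0.36       156.97935798] shift cm [  0.     0.   -12.87] turn -0.0 rows>= 4
to [  0.36   0.37   0.36 170.  ] shift cm [-18.66  -6.87  -0.  ] turn -13.02 rows>= 5
to [  0.50318525   0.22837717   0.36       183.7       ] shift cm [-16.56 -11.46  -0.  ] turn -13.7 rows>= 5
to [5.03185246e-01 2.28377172e-01 1.80000000e-01 1.83700000e+02] shift cm [-0.  0. 18.] turn -0.0 rows>= 5
to [5.03185246e-01 2.28377172e-01 1.18000000e-01 1.83700000e+02] shift cm [-0.   0.   6.2] turn -0.0 rows>= 2
```

Emit:
apply_moves(motion=[[[0, 0, -3.5, 0, 0], [0, 0, -7, 0, 0], [0, 0, -10, 0, 0], [0, 0, -13, 0, 0], [0, 0, -13, 0, 0]]])

```text
clock: 1.62
position: [0.2156, 0.507, 0.3674]
tcp_rot: [3.131, 0.002, 2.74]
force: [0.3, 0.9, 0.8]
finger_gap: 0.999
gripper_force: 0.0
```

Emit:
apply_moves(motion=[[[-3.7, -1.4, 0, -2.6, 0], [-7.5, -2.8, 0, -5.2, 0], [-11.2, -4.1, 0, -7.8, 0], [-14.9, -5.5, 0, -10.4, 0], [-18.7, -6.9, 0, -13, 0]]])

```text
clock: 2.03
position: [0.361, 0.3681, 0.361]
tcp_rot: [-3.141, -0.0, 2.969]
force: [0.7, 0.7, 0.3]
finger_gap: 0.999
gripper_force: 0.0
```

Emit:
apply_moves(motion=[[[-3.5, -2.3, 0, -2.7, 0], [-7, -4.6, 0, -5.5, 0], [-10, -6.9, 0, -8.2, 0], [-13.3, -9.2, 0, -11, 0], [-16.6, -11.5, 0, -13.7, 0]]])

```text
clock: 2.45
position: [0.5047, 0.2257, 0.3611]
tcp_rot: [3.142, -0.0, -3.075]
force: [-0.8, 0.1, -0.0]
finger_gap: 1.001
gripper_force: 0.0
```

```bash
python3 - <<'E'
from h import *
n=now();h=gw(-.085,0);plan(n,[[*h,.18,183.7],[*h,.118,183.7]]);print(n)
E
```

```text
to [5.03185246e-01 2.28377172e-01 1.80000000e-01 1.83700000e+02] shift cm [ 0.13  0.28 18.11] turn 0.11 rows>= 5
to [5.03185246e-01 2.28377172e-01 1.18000000e-01 1.83700000e+02] shift cm [-0.   0.   6.2] turn -0.0 rows>= 2
[np.float64(0.5046607636735644), np.float64(0.22569616420874744), np.float64(0.3610721349631286), np.float64(-176.18672332382698)]
```

Emit:
apply_moves(motion=[[[0, 0, 4, 0, 0], [0, 0, 8, 0, 0], [0, 0, 12, 0, 0], [0, 0, 15, 0, 0], [0, 0, 18, 0, 0]]])

```text
clock: 2.87
position: [0.503, 0.2271, 0.1791]
tcp_rot: [-3.141, -0.001, -3.078]
force: [0.7, -0.2, -0.3]
finger_gap: 1.001
gripper_force: 0.0
```

Emit:
apply_moves(motion=[[[0, 0, 2, 0, 0], [0, 0, 4, 0, 0], [0, 0, 6.3, 0, 0], [0, 0, 6.3, 0, 1], [0, 0, 6.3, 0, 1]]], grip_force=40)

```text
clock: 3.28
position: [0.5033, 0.2273, 0.1179]
tcp_rot: [-3.141, -0.002, -3.077]
force: [0.4, 0.4, 0.7]
finger_gap: 0.754
gripper_force: 0.0
```

Emit:
apply_moves(motion=[[[0, 0, 0, 0, 1], [0, 0, 0, 0, 1], [0, 0, 0, 0, 1], [0, 0, 0, 0, 1], [0, 0, 0, 0, 1]]])

```text
clock: 3.7
position: [0.504, 0.2278, 0.1194]
tcp_rot: [3.141, 0.002, -3.077]
force: [0.1, 1.8, 5.5]
finger_gap: 0.101
gripper_force: 39.0
```

Emit:
apply_moves(motion=[[[0, -1.5, 0, 0, 1], [0, -3, 0, 0, 1], [0, -5, 0, 0, 1], [0, -7, 0, 0, 1], [0, -9, 0, 0, 1]]])

```text
clock: 4.12
position: [0.5098, 0.138, 0.1194]
tcp_rot: [3.139, 0.002, -3.077]
force: [1.0, 7.7, 5.4]
finger_gap: 0.099
gripper_force: 39.6
```

Emit:
apply_moves(motion=[[[0, -2, 0, 0, 1], [0, -4, 0, 0, 1], [0, -6, 0, 0, 1], [0, -7.5, 0, 0, 1], [0, -8.7, 0, 0, 1]]])

```text
clock: 4.53
position: [0.5153, 0.051, 0.1194]
tcp_rot: [3.139, 0.002, -3.078]
force: [-1.5, 47.2, 12.0]
finger_gap: 0.1
gripper_force: 42.4
```

Emit:
apply_moves(motion=[[[0, 0, 0, 0, 1], [0, 0, 0, 0, 1], [0, 0, 0, 0, 1], [0, 0, 0, 0, 1], [0, 0, 0, 0, 1]]])

```text
clock: 4.95
position: [0.5153, 0.0518, 0.1194]
tcp_rot: [3.14, 0.002, -3.077]
force: [-0.9, 6.0, 7.6]
finger_gap: 0.099
gripper_force: 40.7
```

Emit:
apply_moves(motion=[[[0, 0, 0, 0, 0], [0, 0, 0, 0, 0], [0, 0, 0, 0, 0], [0, 0, -2, 0, 0], [0, 0, -5, 0, 0]]])

```text
clock: 5.37
position: [0.5137, 0.0506, 0.1667]
tcp_rot: [3.141, -0.006, -3.078]
force: [0.1, 0.2, 0.7]
finger_gap: 0.804
gripper_force: 0.0
```

Emit:
apply_moves(motion=[[[0, 0, -4, 0, 0], [0, 0, -8, 0, 0], [0, 0, -11, 0, 0], [0, 0, -13, 0, 0], [0, 0, -13, 0, 0]]])

```text
clock: 5.78
position: [0.5161, 0.0504, 0.3027]
tcp_rot: [-3.14, 0.008, -3.078]
force: [-0.5, -0.4, -0.4]
finger_gap: 0.994
gripper_force: 0.0
```

```bash
python3 - <<'E'
from h import *
b,db=arm.capture('top');a,da=arm.capture('scene');save('t1',b);np.savez('d1.npz',a=a,da=da,b=b,db=db)
n=now();print(n)
for c,d in(('top',db),('scene',da)):
    P=cloud(c,d);report(P);x,y,z=np.moveaxis(P,-1,0)
    g=P[(abs(z-.137)<.012)&(abs(x-.515)<.03)&(y>.0)&(y<.12)];print(len(g),np.median(g,0) if len(g) else '')
    q=P[(abs(z-.137)<.008)&(x>.34)&(x<.68)&(y>.17)&(y<.27)];l=((q[:,:2]-G)@ey*1000)
    hh,e=np.histogram(l,np.arange(-190,191,4));print([(int(e[i])+2,int(v)) for i,v in enumerate(hh) if v>8])
print(arm.landmark_of('top','rack_mid'),arm.landmark_of('scene','rack_mid'))
E
```

```text
[np.float64(0.51497142832617), np.float64(0.05055774110150429), np.float64(0.29827061950435524), np.float64(-176.33825506361387)]
shell rect [ 607.  -313.7] [ 35.6 130.7] ridge [ 0.6067 -0.3141] yaw of fold deg 102.2 ztop 0.0632 617
shell rect [ 594.  -160.6] [130.9  33.4] ridge [ 0.594  -0.1593] yaw of fold deg 88.2 ztop 0.0623 640
shell rect [ 492.8 -320.9] [ 34.9 131.8] ridge [ 0.4929 -0.3206] yaw of fold deg 95.7 ztop 0.0629 650
35 [0.49669757 0.06393522 0.13633285]
[(-176, 16), (-172, 79), (-168, 11), (-120, 28), (-116, 67), (-112, 36), (-40, 59), (-36, 69), (36, 39), (40, 72), (44, 28), (116, 71), (120, 64)]
shell rect [ 496.2 -318.5] [ 36.9 131.3] ridge [ 0.4981 -0.3206] yaw of fold deg 95.5 ztop 0.0638 579
shell rect [ 598.6 -159.2] [130.8  36. ] ridge [ 0.5999 -0.1618] yaw of fold deg 87.8 ztop 0.0638 561
shell rect [ 608.9 -312.9] [ 39.2 130.5] ridge [ 0.612  -0.3147] yaw of fold deg 101.3 ztop 0.0637 649
49 [0.51447724 0.06441563 0.13853233]
[(-176, 22), (-172, 29), (-120, 31), (-116, 33), (-44, 13), (-40, 37), (-36, 16), (36, 28), (40, 24), (112, 14), (116, 31), (120, 11)]
[{'position': [238.7, 253.6], 'conf': 0.8}] [{'position': [359.1, 174.0], 'conf': 0.85}, {'position': [261.2, 256.3], 'conf': 0.69}]
```

View pics/t1.png

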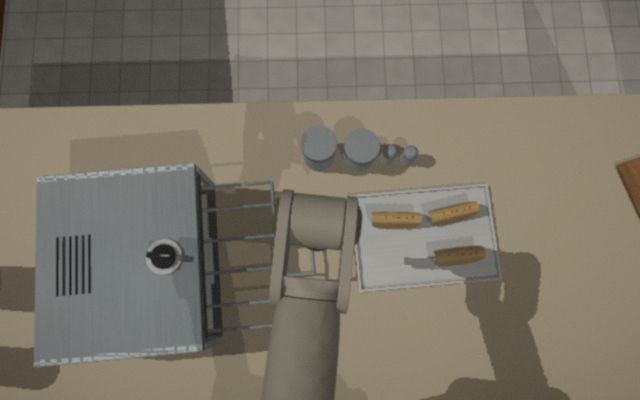

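The rack is out (handle at y≈0.064, so joint≈0.165). Rod rows at y=±39/±117 match the fitted grill frame, and the shells haven't moved.

```bash
python3 - <<'E'
from h import *
A=[.609,-.314];B=[.597,-.160];C=[.4955,-.3205]
print(gw(-.073,-.117),gw(-.073,-.039),gw(-.073,.039),gw(-.073,.117))
plan([.515,.0512,.299,183.7],[[*B,.12,88],[*B,.018,88]])
plan([*B,.018,88],[[*B,.22,88],[*gw(-.073,-.117),.22,93.7],[*gw(-.073,-.117),.106,93.7]])
E
```

```text
[0.61916699 0.24790244] [0.54132957 0.24286892] [0.46349215 0.2378354 ] [0.38565473 0.23280188]
to [ 0.597 -0.16   0.12  88.   ] shift cm [ -6.82 -21.61  17.9 ] turn 95.7 rows>= 14
to [ 5.97e-01 -1.60e-01  1.80e-02  8.80e+01] shift cm [ 0.   0.  10.2] turn -0.0 rows>= 3
to [ 0.597 -0.16   0.22  88.   ] shift cm [  0.    0.  -20.2] turn -0.0 rows>= 5
to [ 0.61916699  0.24790244  0.22       93.7       ] shift cm [40.84  0.79 -0.  ] turn -5.7 rows>= 10
to [ 0.61916699  0.24790244  0.106      93.7       ] shift cm [ 0.   0.  11.4] turn -0.0 rows>= 3
```

Emit:
apply_moves(motion=[[[-1.2, -4, 0, 7, 0], [-2.6, -8, 1, 14, 0], [-4, -12, 2, 21, 0], [-5.4, -16, 3, 28, 0], [-6.5, -20, 4, 35, 0]]])

```text
clock: 6.4
position: [0.5908, -0.1402, 0.2578]
tcp_rot: [-3.141, -0.003, 2.589]
force: [0.6, 0.7, 0.4]
finger_gap: 0.999
gripper_force: 0.0
```

Emit:
apply_moves(motion=[[[0, 0, 1, 7, 0], [0, 0, 2, 14, 0], [0, 0, 4, 21, 0], [0, 0, 6, 28, 0], [0, 0, 8, 35, 0]]])

```text
clock: 6.82
position: [0.5899, -0.1385, 0.1775]
tcp_rot: [-3.14, -0.002, 1.978]
force: [-1.1, 0.3, -0.0]
finger_gap: 1.001
gripper_force: 0.0
```

Emit:
apply_moves(motion=[[[0, 0, 1, 7, 0], [0, 0, 2, 14, 0], [0, 0, 4, 21, 0], [0, 0, 5, 25.7, 0], [0, 0, 5, 25.7, 0]]])

```text
clock: 7.23
position: [0.5889, -0.1378, 0.1261]
tcp_rot: [-3.135, -0.003, 1.533]
force: [0.6, 0.2, 0.1]
finger_gap: 1.0
gripper_force: 0.0
```

```bash
python3 - <<'E'
from h import *
n=now();print(n);B=[.597,-.160]
plan(n,[[*B,.12,88],[*B,.018,88]])
E
```

```text
[np.float64(0.5888750488789208), np.float64(-0.1378453752321353), np.float64(0.12613137176991568), np.float64(87.8087173030679)]
to [ 0.597 -0.16   0.12  88.   ] shift cm [-2.18  0.9   0.61] turn -0.19 rows>= 1
to [ 5.97e-01 -1.60e-01  1.80e-02  8.80e+01] shift cm [ 0.   0.  10.2] turn -0.0 rows>= 3
```

Emit:
apply_moves(motion=[[[-2.2, 0.8, 0, 0, 0], [-2.2, 0.8, 3, 0, 0], [-2.2, 0.8, 6, 0, 0], [-2.2, 0.8, 9, 0, 0], [-2.2, 0.8, 10.8, 0, 0]]])

```text
clock: 7.65
position: [0.5964, -0.1603, 0.0189]
tcp_rot: [-3.138, -0.002, 1.538]
force: [-0.5, 0.8, -0.1]
finger_gap: 1.0
gripper_force: 0.0
```

Emit:
apply_moves(motion=[[[0, 0, 0, 0, 0.2], [0, 0, 0, 0, 0.4], [0, 0, 0, 0, 0.7], [0, 0, 0, 0, 0.8], [0, 0, 0, 0, 0.8]]], grip_force=25)

```text
clock: 8.07
position: [0.5986, -0.1611, 0.0239]
tcp_rot: [3.138, 0.001, 1.536]
force: [-0.1, 0.3, 6.2]
finger_gap: 0.441
gripper_force: 24.8
```

Emit:
apply_moves(motion=[[[0, 0, 0, 0, 0.8], [0, 0, 0, 0, 0.8], [0, 0, -1, 0, 0.8], [0, 0, -3, 0, 0.8], [0, 0, -5, 0, 0.8]]])

```text
clock: 8.48
position: [0.5975, -0.1606, 0.0731]
tcp_rot: [-3.141, -0.0, 1.536]
force: [0.3, 0.4, 0.1]
finger_gap: 0.437
gripper_force: 24.7
```

```bash
python3 - <<'E'
from h import *
print(now());a,d=arm.capture('scene');u=proj('scene',now()[:3]);i,j=u.astype(int);save('g1',a[max(0,j-80):j+80,max(0,i-100):i+100],3);print(u)
E
```

```text
[np.float64(0.5975079168414186), np.float64(-0.16061094623039693), np.float64(0.07305324518498525), np.float64(87.99329711931529)]
[259.21616771 252.09187664]
```

View pics/g1.png

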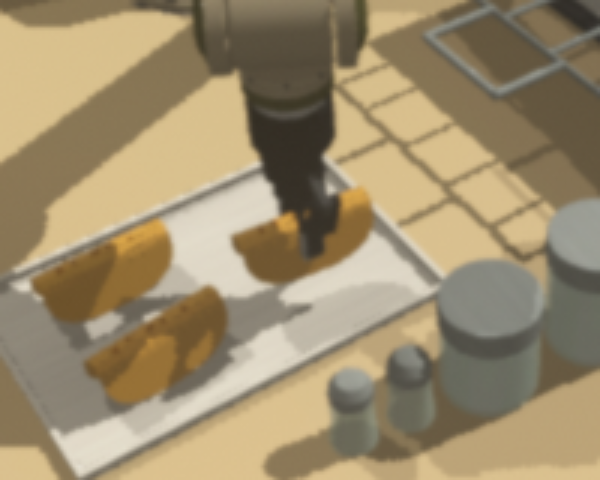

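The picture shows the shell held level at its middle, with the other two untouched.

Emit:
apply_moves(motion=[[[0, 0, -3, 0, 0.8], [0, 0, -6, 0, 0.8], [0, 0, -9, 0, 0.8], [0, 0, -12, 0, 0.8], [0, 0, -15, 0, 0.8]]])

```text
clock: 8.95
position: [0.5974, -0.1605, 0.2245]
tcp_rot: [3.141, 0.0, 1.536]
force: [-0.0, -0.4, 0.1]
finger_gap: 0.44
gripper_force: 24.8
```

Emit:
apply_moves(motion=[[[2, 0, 0, 0, 0.8], [5.5, 0.1, 0, 0, 0.8], [9, 0.2, 0, 0, 0.8], [12.5, 0.3, 0, 0, 0.8], [16, 0.3, 0, 0, 0.8]]])

```text
clock: 9.37
position: [0.6062, 0.0006, 0.2229]
tcp_rot: [3.141, 0.0, 1.535]
force: [1.3, -0.7, -0.5]
finger_gap: 0.44
gripper_force: 24.8
```

Emit:
apply_moves(motion=[[[3.5, 0.1, 0, 0, 0.8], [7, 0.2, 0, 0, 0.8], [10.5, 0.3, 0, 0, 0.8], [14, 0.4, 0, 0, 0.8], [16, 0.4, 0, 0, 0.8]]])

```text
clock: 9.78
position: [0.6155, 0.1623, 0.2228]
tcp_rot: [3.141, -0.001, 1.538]
force: [0.5, -0.5, -0.3]
finger_gap: 0.441
gripper_force: 24.8
```

Emit:
apply_moves(motion=[[[2.5, 0.1, 0, -1.5, 0.8], [5, 0.1, 0, -3, 0.8], [7, 0.1, 0, -4.5, 0.8], [8.8, 0.1, 0, -5.7, 0.8], [8.8, 0.1, 0, -5.7, 0.8]]])

```text
clock: 10.2
position: [0.6195, 0.2498, 0.2225]
tcp_rot: [3.141, -0.001, 1.639]
force: [-0.3, 0.0, -0.8]
finger_gap: 0.439
gripper_force: 24.8
```

```bash
python3 - <<'E'
from h import *
n=now();print(n)
t=gw(-.073,-.117);plan(n,[[*t,.20,93.7],[*t,.108,93.7]])
b,d=arm.capture('top');a,da=arm.capture('scene');report(cloud('top',d));print();report(cloud('scene',da),zlo=.2,zhi=.28,box=(.5,.72,.1,.31))
save('g2',np.vstack([b[160:340,180:380],a[100:280,280:480]]),1.6)
E
```

```text
[np.float64(0.6194698838961517), np.float64(0.24979217260813602), np.float64(0.22249342833321728), np.float64(93.93293588178962)]
to [ 0.61916699  0.24790244  0.2        93.7       ] shift cm [-0.19 -0.04  2.25] turn 0.23 rows>= 1
to [ 0.61916699  0.24790244  0.108      93.7       ] shift cm [0.  0.  9.2] turn -0.0 rows>= 3
shell rect [ 606.6 -314.8] [ 35.3 131. ] ridge [ 0.6061 -0.314 ] yaw of fold deg 102.1 ztop 0.0624 612
shell rect [ 492.6 -320.7] [ 34.6 131.7] ridge [ 0.4926 -0.3204] yaw of fold deg 95.7 ztop 0.0625 638

shell rect [628.6 241.7] [120.3  77.8] ridge [0.6295 0.2429] yaw of fold deg 1.4 ztop 0.2777 683
```

Emit:
apply_moves(motion=[[[-0.2, 0, 2.5, 0, 0.8], [-0.2, 0, 5, 0, 0.8], [-0.2, 0, 7.5, 0, 0.8], [-0.2, 0, 9, 0, 0.8], [-0.2, 0, 10.3, 0, 0.8]]])

```text
clock: 10.72
position: [0.6199, 0.2432, 0.1177]
tcp_rot: [-3.14, 0.001, 1.633]
force: [-0.1, 0.6, 0.5]
finger_gap: 0.438
gripper_force: 24.8
```

Emit:
apply_moves(motion=[[[0, 0, 0.2, 0, 0.8], [0, 0, 0.4, 0, 0.8], [0, 0, 0.6, 0, 0.8], [0, 0, 0.8, 0, 0.8], [0, 0, 0.8, 0, 0.8]]])

```text
clock: 11.13
position: [0.6204, 0.2446, 0.1114]
tcp_rot: [3.141, -0.0, 1.635]
force: [-0.3, 1.0, 0.0]
finger_gap: 0.442
gripper_force: 24.8
```

```bash
python3 - <<'E'
from h import *
print(now());a,da=arm.capture('scene');b,d=arm.capture('top')
save('g3',np.vstack([b[150:300,170:370],a[100:250,300:500]]),2)
E
```

```text
[np.float64(0.6204164063847243), np.float64(0.24459268926510355), np.float64(0.11140276189815257), np.float64(93.66998119793729)]
```

View pics/g3.png

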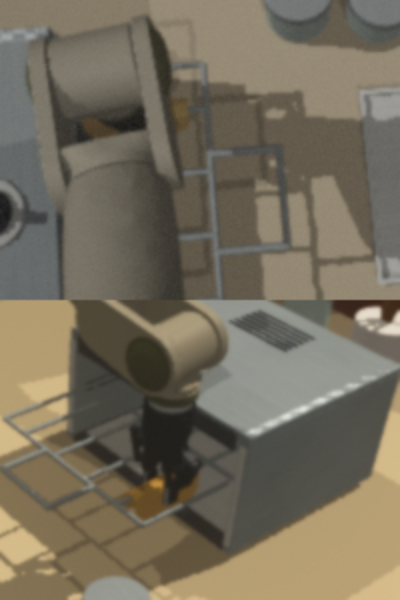

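The shell sits over the outer rod (the lower half shows it inside the rack's side bay). I'll lower the last few mm and release.

Emit:
apply_moves(motion=[[[0, 0, 0.1, 0, 0.8], [0, 0, 0.2, 0, 0.8], [0, 0, 0.3, 0, 0.8], [0, 0, 0.4, 0, 0.8], [0, 0, 0.4, 0, 0.8]]])

```text
clock: 11.65
position: [0.6203, 0.2448, 0.1073]
tcp_rot: [3.141, -0.0, 1.635]
force: [-0.4, -0.5, 2.6]
finger_gap: 0.439
gripper_force: 25.4
```

Emit:
apply_moves(motion=[[[0, 0, 0, 0, 0.5], [0, 0, 0, 0, 0.4], [0, 0, 0, 0, 0.3], [0, 0, 0, 0, 0.3], [0, 0, 0, 0, 0.3]]])

```text
clock: 12.07
position: [0.6203, 0.2447, 0.1068]
tcp_rot: [-3.141, -0.0, 1.635]
force: [-0.5, -0.2, -0.0]
finger_gap: 0.7
gripper_force: 0.0
```

Emit:
apply_moves(motion=[[[0, 0, -1, 0, 0.3], [0, 0, -2.5, 0, 0.3], [0, 0, -5, 0, 0.3], [0, 0, -8, 0, 0.3], [0, 0, -11.4, 0, 0.3]]])

```text
clock: 12.48
position: [0.6197, 0.2446, 0.222]
tcp_rot: [-3.14, 0.0, 1.635]
force: [-0.0, 0.0, -0.7]
finger_gap: 0.701
gripper_force: 0.0
```

```bash
python3 - <<'E'
from h import *
n=now();print(n);A=[.609,-.314]
t=gw(-.073,-.117)
plan(n,[[t[0],-.05,.22,100],[*A,.15,101.7],[*A,.018,101.7]])
E
```

```text
[np.float64(0.6197406600203073), np.float64(0.24459421898574285), np.float64(0.2220170603627888), np.float64(93.6750928371903)]
to [ 6.19166986e-01 -5.00000000e-02  2.20000000e-01  1.00000000e+02] shift cm [-29.4   -1.95   0.2 ] turn -6.32 rows>= 8
to [  0.609  -0.314   0.15  101.7  ] shift cm [-25.82  -5.59   7.  ] turn -1.7 rows>= 7
to [ 6.090e-01 -3.140e-01  1.800e-02  1.017e+02] shift cm [ 0.   0.  13.2] turn -0.0 rows>= 4
```

Emit:
apply_moves(motion=[[[-3, -0.3, 0, 0, 0.3], [-6.8, -0.6, 0, 0, 0.3], [-10.7, -0.9, 0, 0, 0.3], [-14.6, -1.2, 0, 0, 0.3], [-18.5, -1.6, 0, 0, 0.3]]])

```text
clock: 12.9
position: [0.6159, 0.0575, 0.2219]
tcp_rot: [3.14, 0.0, 1.635]
force: [0.9, 0.7, 0.4]
finger_gap: 0.7
gripper_force: 0.0
```

Emit:
apply_moves(motion=[[[-3.9, -0.3, 0, 0, 0], [-7.8, -0.6, 0, 0, 0], [-11.6, -0.9, 0, 0, 0], [-15.5, -1.2, 0, 0, 0], [-19.3, -1.6, 0, 0, 0]]])

```text
clock: 13.32
position: [0.6123, -0.1366, 0.2219]
tcp_rot: [3.141, 0.0, 1.635]
force: [0.4, -0.2, -0.1]
finger_gap: 1.005
gripper_force: 0.0
```

Emit:
apply_moves(motion=[[[-3.9, -0.3, 1, -2, 0], [-7.8, -0.6, 2, -4, 0], [-11.6, -0.9, 4, -6, 0], [-15.5, -1.2, 6, -8, 0], [-17.8, -1.5, 8, -8, 0]]])

```text
clock: 13.73
position: [0.6088, -0.3166, 0.1413]
tcp_rot: [3.14, 0.002, 1.775]
force: [0.7, -0.4, -0.3]
finger_gap: 1.0
gripper_force: 0.0
```

```bash
python3 - <<'E'
from h import *
n=now();print(n);b,d=arm.capture('top');a,da=arm.capture('scene')
report(cloud('scene',da));print('hung');
for c,D in(('top',d),('scene',da)): report(cloud(c,D),zlo=.132,zhi=.165,box=(.59,.65,.12,.30))
save('g4',np.vstack([b[150:300,170:370],a[100:250,300:500]]),2)
A=[.609,-.314];plan(n,[[*A,.1,101.7],[*A,.018,101.7]])
E
```

```text
[np.float64(0.6088173105968465), np.float64(-0.3166272594572939), np.float64(0.1413313518591822), np.float64(101.68896000752949)]
shell rect [ 498.  -334.1] [ 34.3 100.2] ridge [ 0.5002 -0.3362] yaw of fold deg 95.8 ztop 0.0631 465
shell rect [ 610.2 -312.5] [ 36.8 130.4] ridge [ 0.6125 -0.3147] yaw of fold deg 101.8 ztop 0.0634 661
hung
shell rect [616.2 226.4] [ 39.1 146.6] ridge [0.6191 0.2313] yaw of fold deg 92.9 ztop 0.1452 594
shell rect [620.5 235.8] [ 33.6 124.9] ridge [0.6247 0.2376] yaw of fold deg 94.3 ztop 0.1476 249
to [ 6.090e-01 -3.140e-01  1.000e-01  1.017e+02] shift cm [0.25 0.07 4.13] turn -0.01 rows>= 1
to [ 6.090e-01 -3.140e-01  1.800e-02  1.017e+02] shift cm [0.  0.  8.2] turn -0.0 rows>= 2
```

View pics/g4.png

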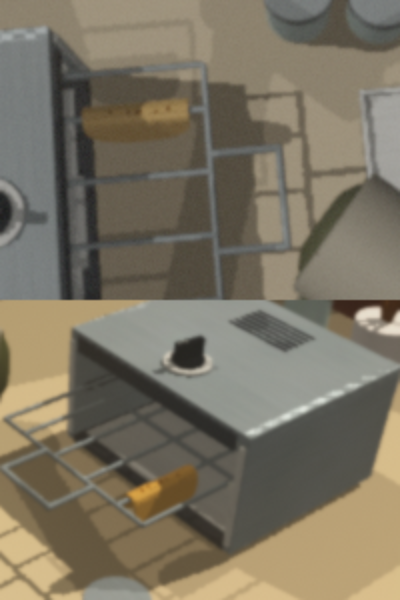

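The first shell hangs fold-up over the outer rod, roughly mid-span. Now shell A.

Emit:
apply_moves(motion=[[[0.2, 0, 3, 0, 0], [0.2, 0, 6, 0, 0], [0.2, 0, 9, 0, 0], [0.2, 0, 11, 0, 0], [0.2, 0, 12.3, 0, 0]]])

```text
clock: 14.25
position: [0.6084, -0.3099, 0.0165]
tcp_rot: [-3.14, -0.002, 1.775]
force: [0.5, -0.1, -0.1]
finger_gap: 1.0
gripper_force: 0.0
```

Emit:
apply_moves(motion=[[[0, 0, 0, 0, 0.2], [0, 0, 0, 0, 0.4], [0, 0, 0, 0, 0.7], [0, 0, 0, 0, 0.8], [0, 0, 0, 0, 0.8]]])

```text
clock: 14.67
position: [0.6095, -0.3114, 0.0201]
tcp_rot: [3.139, 0.002, 1.775]
force: [-0.1, 0.9, 5.8]
finger_gap: 0.46
gripper_force: 25.0
```

Emit:
apply_moves(motion=[[[0, 0, 0, 0, 0.8], [0, 0, 0, 0, 0.8], [0, 0, -1, 0, 0.8], [0, 0, -3, 0, 0.8], [0, 0, -6, 0, 0.8]]])

```text
clock: 15.08
position: [0.6076, -0.3105, 0.0772]
tcp_rot: [-3.139, -0.003, 1.775]
force: [-0.0, 0.6, 0.2]
finger_gap: 0.46
gripper_force: 24.8
```

Emit:
apply_moves(motion=[[[0, 0, -3, 0, 0.8], [0, 0, -6, 0, 0.8], [0, 0, -9, 0, 0.8], [0, 0, -12, 0, 0.8], [0, 0, -14, 0, 0.8]]])

```text
clock: 15.5
position: [0.6088, -0.3113, 0.2225]
tcp_rot: [3.138, 0.004, 1.775]
force: [0.1, 0.6, 0.3]
finger_gap: 0.459
gripper_force: 24.8
```

```bash
python3 - <<'E'
from h import *
n=now();print(n);t=gw(-.071,-.039);plan(n,[[*t,.22,93.7],[*t,.108,93.7]])
E
```

```text
[np.float64(0.6088129420671557), np.float64(-0.31130258271144445), np.float64(0.2225448008083916), np.float64(101.67779482991591)]
to [ 0.5412005   0.24486475  0.22       93.7       ] shift cm [55.83  4.64  0.25] turn 7.98 rows>= 14
to [ 0.5412005   0.24486475  0.108      93.7       ] shift cm [ 0.   0.  11.2] turn -0.0 rows>= 3
```

Emit:
apply_moves(motion=[[[2.5, 0.2, 0, 0, 0.8], [6.5, 0.5, 0, 0, 0.8], [10.5, 0.9, 0, 0, 0.8], [14.5, 1.2, 0, 0, 0.8], [18.5, 1.5, 0, 0, 0.8]]])

```text
clock: 15.92
position: [0.5851, -0.1253, 0.219]
tcp_rot: [3.141, 0.001, 1.774]
force: [1.1, 1.1, -0.3]
finger_gap: 0.456
gripper_force: 24.8
```

Emit:
apply_moves(motion=[[[4, 0.3, 0, 0, 0.8], [8, 0.7, 0, 0, 0.8], [12, 1, 0, 0, 0.8], [16, 1.3, 0, 0, 0.8], [20, 1.7, 0, 0, 0.8]]])

```text
clock: 16.33
position: [0.5612, 0.0741, 0.2191]
tcp_rot: [3.14, 0.0, 1.774]
force: [1.3, 0.2, 0.1]
finger_gap: 0.455
gripper_force: 24.8
```

Emit:
apply_moves(motion=[[[4, 0.3, 0, 2, 0.8], [8, 0.7, 0, 4, 0.8], [12, 1, 0, 6, 0.8], [15, 1.3, 0, 8, 0.8], [17.3, 1.4, 0, 8, 0.8]]])

```text
clock: 16.75
position: [0.5399, 0.2472, 0.219]
tcp_rot: [3.14, -0.0, 1.635]
force: [-0.5, 0.0, -0.6]
finger_gap: 0.46
gripper_force: 24.8
```

```bash
python3 - <<'E'
from h import *
n=now();print(n);t=gw(-.071,-.039);plan(n,[[*t,.12,93.7],[*t,.108,93.7]])
E
```

```text
[np.float64(0.539899011554827), np.float64(0.2472228795815286), np.float64(0.21898952607759653), np.float64(93.67831801370248)]
to [ 0.5412005   0.24486475  0.12       93.7       ] shift cm [-0.24  0.11  9.9 ] turn -0.02 rows>= 3
to [ 0.5412005   0.24486475  0.108      93.7       ] shift cm [0.  0.  1.2] turn -0.0 rows>= 1
```

Emit:
apply_moves(motion=[[[-0.1, 0.1, 2.5, 0, 0.8], [-0.1, 0.1, 5, 0, 0.8], [-0.1, 0.1, 7.5, 0, 0.8], [-0.1, 0.1, 9, 0, 0.8], [-0.1, 0.1, 10.2, 0, 0.8]]])

```text
clock: 17.17
position: [0.5413, 0.2436, 0.1152]
tcp_rot: [-3.14, 0.0, 1.635]
force: [0.1, -0.8, 0.6]
finger_gap: 0.458
gripper_force: 24.8
```

Emit:
apply_moves(motion=[[[0, 0, 0.2, 0, 0.8], [0, 0, 0.5, 0, 0.8], [0, 0, 0.8, 0, 0.8], [0, 0, 1.1, 0, 0.8], [0, 0, 1.1, 0, 0.8]]])

```text
clock: 17.58
position: [0.5418, 0.2436, 0.1051]
tcp_rot: [3.141, -0.0, 1.635]
force: [-0.2, 0.1, -0.6]
finger_gap: 0.459
gripper_force: 24.8
```

Emit:
apply_moves(motion=[[[0, 0, 0.1, 0, 0.8], [0, 0, 0.2, 0, 0.8], [0, 0, 0.2, 0, 0.6], [0, 0, 0.2, 0, 0.4], [0, 0, 0.2, 0, 0.3]]])

```text
clock: 18.0
position: [0.5418, 0.2437, 0.1029]
tcp_rot: [3.141, -0.0, 1.635]
force: [-0.7, -0.2, 0.5]
finger_gap: 0.697
gripper_force: 0.0
```

Emit:
apply_moves(motion=[[[0, 0, 0, 0, 0.3], [0, 0, 0, 0, 0.3], [0, 0, -1, 0, 0.3], [0, 0, -3, 0, 0.3], [0, 0, -6, 0, 0.3]]])

```text
clock: 18.42
position: [0.5408, 0.2434, 0.1622]
tcp_rot: [-3.137, 0.001, 1.635]
force: [1.2, -0.5, -0.3]
finger_gap: 0.697
gripper_force: 0.0
```

Emit:
apply_moves(motion=[[[0, 0, -3, 0, 0.3], [0, 0, -5.7, 0, 0.3], [-4, -0.2, -5.7, 0, 0.3], [-8, -0.4, -5.7, 0, 0.3], [-12, -0.6, -5.7, 0, 0.3]]])

```text
clock: 18.83
position: [0.5432, 0.1226, 0.2211]
tcp_rot: [3.14, 0.0, 1.637]
force: [0.7, -0.2, -0.7]
finger_gap: 0.699
gripper_force: 0.0
```

```bash
python3 - <<'E'
from h import *
n=now();print(n);a,da=arm.capture('scene');b,d=arm.capture('top')
report(cloud('scene',da));report(cloud('top',d))
save('g5',a[100:250,300:500],3)
C=[.4955,-.3205];plan(n,[[*C,.1,95.5],[*C,.018,95.5]])
E
```

```text
[np.float64(0.5432211636963998), np.float64(0.12255308838607851), np.float64(0.22112204969348404), np.float64(93.78258164245997)]
shell rect [ 496.7 -319. ] [ 35.  129.8] ridge [ 0.4984 -0.3204] yaw of fold deg 95.5 ztop 0.0635 589
shell rect [ 493.  -320.8] [ 35.2 131.1] ridge [ 0.4926 -0.3193] yaw of fold deg 95.7 ztop 0.0628 645
to [ 0.4955 -0.3205  0.1    95.5   ] shift cm [-43.89  -7.68  12.11] turn -1.72 rows>= 12
to [ 4.955e-01 -3.205e-01  1.800e-02  9.550e+01] shift cm [0.  0.  8.2] turn -0.0 rows>= 2
```

View pics/g5.png

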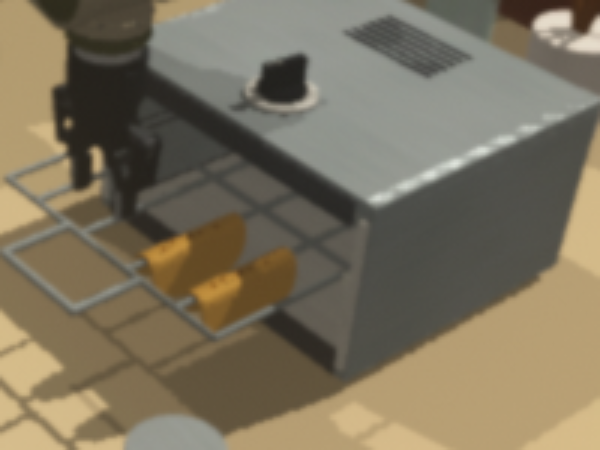

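Two shells hang over adjacent rods, at crop positions (195,250) and (245,285). Third shell next.

Emit:
apply_moves(motion=[[[-3.9, -0.7, 0, 0, 0], [-7.8, -1.4, 0, 0, 0], [-11.7, -2.1, 0, 0, 0], [-15.6, -2.8, 0, 0, 0], [-19.5, -3.5, 0, 0, 0]]])

```text
clock: 19.35
position: [0.5207, -0.0746, 0.2207]
tcp_rot: [3.141, 0.0, 1.636]
force: [0.9, -0.1, 0.5]
finger_gap: 1.003
gripper_force: 0.0
```

Emit:
apply_moves(motion=[[[-3.8, -0.7, 1, -1, 0], [-7.6, -1.3, 2, -2, 0], [-11.4, -2, 3, -2, 0], [-15, -2.6, 4.5, -2, 0], [-18.5, -3.2, 6, -2, 0]]])

```text
clock: 19.77
position: [0.501, -0.2617, 0.1603]
tcp_rot: [3.14, 0.001, 1.67]
force: [0.0, -0.4, -0.1]
finger_gap: 1.0
gripper_force: 0.0
```

Emit:
apply_moves(motion=[[[-3, -0.5, 0, 0, 0], [-6, -1, 0, 0, 0], [-6, -1, 0, 0, 0], [-6, -1, 0, 0, 0], [-6, -1, 0, 0, 0]]])

```text
clock: 20.18
position: [0.4973, -0.3198, 0.1602]
tcp_rot: [3.141, -0.0, 1.67]
force: [-0.0, 0.9, -0.2]
finger_gap: 1.0
gripper_force: 0.0
```

```bash
python3 - <<'E'
from h import *
n=now();print(n)
C=[.4955,-.3205];plan(n,[[*C,.1,95.5],[*C,.018,95.5]])
E
```

```text
[np.float64(0.4972797377878214), np.float64(-0.3198409534097009), np.float64(0.16021790664049268), np.float64(95.70063918007688)]
to [ 0.4955 -0.3205  0.1    95.5   ] shift cm [-0.05 -0.18  6.02] turn 0.2 rows>= 2
to [ 4.955e-01 -3.205e-01  1.800e-02  9.550e+01] shift cm [0.  0.  8.2] turn -0.0 rows>= 2
```

Emit:
apply_moves(motion=[[[0, -0.2, 4, 0, 0], [0, -0.2, 8, 0, 0], [0, -0.2, 11, 0, 0], [0, -0.2, 13, 0, 0], [0, -0.2, 14.2, 0, 0]]])

```text
clock: 20.6
position: [0.4947, -0.3184, 0.0158]
tcp_rot: [-3.139, -0.003, 1.672]
force: [-0.4, 0.1, 0.2]
finger_gap: 1.001
gripper_force: 0.0
```

Emit:
apply_moves(motion=[[[0, 0, 0, 0, 0.2], [0, 0, 0, 0, 0.4], [0, 0, 0, 0, 0.7], [0, 0, 0, 0, 0.8], [0, 0, 0, 0, 0.8]]])

```text
clock: 21.02
position: [0.4957, -0.3209, 0.0196]
tcp_rot: [3.14, 0.002, 1.67]
force: [-0.7, 2.3, 7.2]
finger_gap: 0.465
gripper_force: 24.8
```

Emit:
apply_moves(motion=[[[0, 0, 0, 0, 0.8], [0, 0, 0, 0, 0.8], [0, 0, -1, 0, 0.8], [0, 0, -3, 0, 0.8], [0, 0, -6, 0, 0.8]]])

```text
clock: 21.43
position: [0.4941, -0.3202, 0.0777]
tcp_rot: [-3.139, -0.003, 1.67]
force: [0.3, 0.1, -0.5]
finger_gap: 0.463
gripper_force: 24.9
```

Emit:
apply_moves(motion=[[[0, 0, -3, 0, 0.8], [0, 0, -6, 0, 0.8], [0, 0, -9, 0, 0.8], [0, 0, -12, 0, 0.8], [0, 0, -14.2, 0, 0.8]]])

```text
clock: 21.85
position: [0.495, -0.321, 0.2239]
tcp_rot: [3.139, 0.003, 1.67]
force: [-0.6, 0.3, -0.1]
finger_gap: 0.463
gripper_force: 24.9
```

```bash
python3 - <<'E'
from h import *
n=now();print(n);t=gw(-.071,.039);plan(n,[[*t,.22,93.7],[*t,.108,93.7]])
b,d=arm.capture('top');save('t2',b)
P=cloud('top',d);g=P[(abs(P[...,2]-.137)<.012)&(abs(P[...,0]-.515)<.03)&(P[...,1]>.0)&(P[...,1]<.12)];print(np.median(g,0))
E
```

```text
[np.float64(0.4950349094462412), np.float64(-0.32098016489945486), np.float64(0.22393082917332874), np.float64(95.67464107458177)]
to [ 0.46336308  0.23983123  0.22       93.7       ] shift cm [56.12  2.39  0.39] turn 1.97 rows>= 14
to [ 0.46336308  0.23983123  0.108      93.7       ] shift cm [ 0.   0.  11.2] turn -0.0 rows>= 3
[0.51518179 0.06552698 0.13704259]
```

View pics/t2.png

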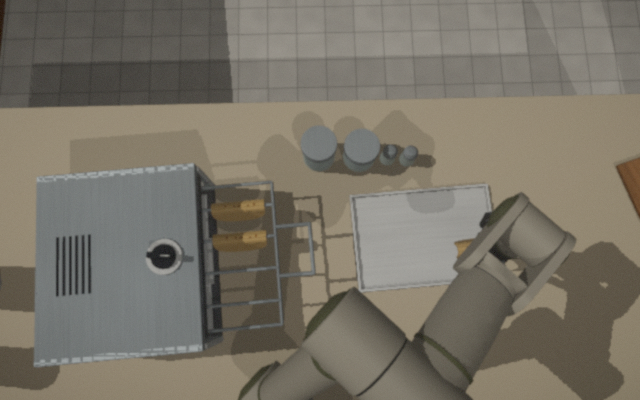

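The shells hang at (237,210) and (240,241), the sheet is now empty, and the third shell is in the gripper.

Emit:
apply_moves(motion=[[[2.5, 0.1, 0, 0, 0.8], [6.5, 0.3, 0, 0, 0.8], [10.5, 0.4, 0, 0, 0.8], [14.5, 0.6, 0, 0, 0.8], [18.5, 0.8, 0, 0, 0.8]]])

```text
clock: 22.32
position: [0.4839, -0.1343, 0.2206]
tcp_rot: [3.141, 0.001, 1.669]
force: [0.7, 0.0, -0.5]
finger_gap: 0.463
gripper_force: 24.9
```

Emit:
apply_moves(motion=[[[4, 0.2, 0, 0, 0.8], [8, 0.3, 0, 0, 0.8], [12, 0.5, 0, 0, 0.8], [16, 0.7, 0, 0, 0.8], [20, 0.9, 0, 0, 0.8]]])

```text
clock: 22.73
position: [0.4731, 0.0657, 0.2208]
tcp_rot: [3.14, 0.0, 1.67]
force: [0.1, -0.7, -0.8]
finger_gap: 0.457
gripper_force: 24.9
```

Emit:
apply_moves(motion=[[[4, 0.2, 0, 1, 0.8], [8, 0.3, 0, 2, 0.8], [12, 0.5, 0, 2, 0.8], [15, 0.6, 0, 2, 0.8], [17.6, 0.7, 0, 2, 0.8]]])

```text
clock: 23.15
position: [0.4625, 0.242, 0.2207]
tcp_rot: [3.141, -0.0, 1.636]
force: [-0.1, -0.6, -0.8]
finger_gap: 0.46
gripper_force: 24.9
```

```bash
python3 - <<'E'
from h import *
n=now();print(n);t=gw(-.071,.039);plan(n,[[*t,.12,93.7],[*t,.108,93.7]])
E
```

```text
[np.float64(0.46252503499639147), np.float64(0.24195666367158217), np.float64(0.2207064671939974), np.float64(93.76407221466344)]
to [ 0.46336308  0.23983123  0.12       93.7       ] shift cm [-0.22  0.07 10.07] turn 0.06 rows>= 3
to [ 0.46336308  0.23983123  0.108      93.7       ] shift cm [0.  0.  1.2] turn -0.0 rows>= 1
```

Emit:
apply_moves(motion=[[[-0.1, 0.1, 2.5, 0, 0.8], [-0.1, 0.1, 5, 0, 0.8], [-0.1, 0.1, 7.5, 0, 0.8], [-0.1, 0.1, 9, 0, 0.8], [-0.1, 0.1, 10.4, 0, 0.8]]])

```text
clock: 23.57
position: [0.464, 0.2387, 0.1153]
tcp_rot: [-3.141, 0.0, 1.635]
force: [0.0, 0.7, -0.4]
finger_gap: 0.459
gripper_force: 24.9
```

Emit:
apply_moves(motion=[[[0, 0, 0.2, 0, 0.8], [0, 0, 0.5, 0, 0.8], [0, 0, 0.8, 0, 0.8], [0, 0, 1.2, 0, 0.8], [0, 0, 1.2, 0, 0.8]]])

```text
clock: 23.98
position: [0.4644, 0.2388, 0.1039]
tcp_rot: [3.141, -0.0, 1.635]
force: [-0.4, 0.9, -1.2]
finger_gap: 0.46
gripper_force: 24.9
```

Emit:
apply_moves(motion=[[[0, 0, 0, 0, 0.8], [0, 0, 0, 0, 0.7], [0, 0, 0, 0, 0.6], [0, 0, 0, 0, 0.4], [0, 0, 0, 0, 0.3]]])

```text
clock: 24.4
position: [0.4645, 0.2388, 0.104]
tcp_rot: [3.141, -0.0, 1.635]
force: [-0.3, 0.1, -0.5]
finger_gap: 0.701
gripper_force: 0.0
```

Emit:
apply_moves(motion=[[[0, 0, 0, 0, 0.3], [0, 0, 0, 0, 0.3], [0, 0, -1, 0, 0.3], [0, 0, -3, 0, 0.3], [0, 0, -6, 0, 0.3]]])

```text
clock: 24.82
position: [0.4634, 0.2384, 0.1628]
tcp_rot: [-3.137, 0.001, 1.635]
force: [-0.3, -0.2, -0.3]
finger_gap: 0.7
gripper_force: 0.0
```

Emit:
apply_moves(motion=[[[0, 0, -3, 0, 0.3], [0, 0, -5.7, 0, 0.3], [-4, 0, -5.7, 0, 0], [-8, 0, -5.7, 0, 0], [-12, 0, -5.7, 0, 0]]])

```text
clock: 25.23
position: [0.4719, 0.1181, 0.2213]
tcp_rot: [3.14, 0.0, 1.637]
force: [1.2, -0.8, -1.0]
finger_gap: 0.995
gripper_force: 0.0
```

Emit:
apply_moves(motion=[[[-4, 0, 0, 0, 0], [-8, 0, 0, 0, 0], [-12, 0, 0, 0, 0], [-15, 0, 0, 0, 0], [-15, 0, 0, 0, 0]]])

```text
clock: 25.65
position: [0.4822, -0.0353, 0.2208]
tcp_rot: [3.141, 0.001, 1.63]
force: [-0.1, 0.3, -0.0]
finger_gap: 0.996
gripper_force: 0.0
```

```bash
python3 - <<'E'
from h import *
n=now();print(n);a,da=arm.capture('scene');b,d=arm.capture('top')
save('g6',np.vstack([b[150:360,190:390],a[100:250,300:500]]),1.66)
P=cloud('top',d)
g=P[(abs(P[...,2]-.137)<.012)&(abs(P[...,0]-.515)<.04)&(P[...,1]>.0)&(P[...,1]<.12)];print('handle',np.median(g,0))
for yy in(-.117,-.039,.039):
    m=gw(-.07,yy)
    for c,D in(('top',d),('scene',da)):
        Q=cloud(c,D).reshape(-1,3);l=Q[:,:2]-G;gx=l@ex;gy=l@ey
        k=(abs(gy-yy)<.012)&(Q[:,2]>.1415)&(Q[:,2]<.165)&(gx>-.17)&(gx<.02)
        print(yy,c,k.sum(),'gx range rel mid',(np.percentile(gx[k],[2,98])+.07).round(3),'ztop',np.percentile(Q[k,2],[50,98]).round(4))
E
```

```text
[np.float64(0.48219484369348564), np.float64(-0.03530998912731252), np.float64(0.22080807070239714), np.float64(93.39112109702167)]
handle [0.51374577 0.06545042 0.13711727]
-0.117 top 160 gx range rel mid [-0.069  0.058] ztop [0.1429 0.1472]
-0.117 scene 151 gx range rel mid [-0.072  0.06 ] ztop [0.1436 0.1483]
-0.039 top 174 gx range rel mid [-0.068  0.057] ztop [0.1428 0.1474]
-0.039 scene 125 gx range rel mid [-0.09   0.058] ztop [0.144  0.1479]
0.039 top 198 gx range rel mid [-0.065  0.059] ztop [0.143  0.1479]
0.039 scene 125 gx range rel mid [-0.089  0.062] ztop [0.1438 0.1478]
```

View pics/g6.png

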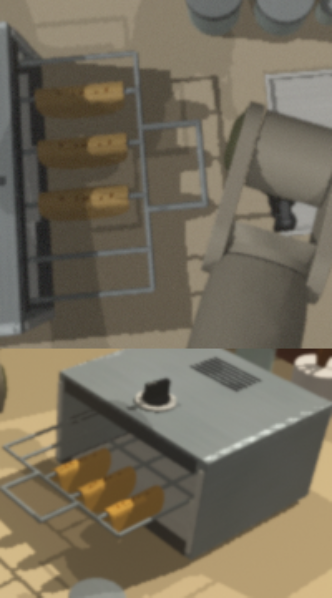

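All three hang fold-up at mid-span (upper crop around (85,95), (85,148), (85,200)). Next I close the gripper and push the handle home.

```bash
python3 - <<'E'
from h import *
plan(now(),[[*gw(-.305,0),.22,93.7],[*gw(-.305,0),.117,93.7],[*gw(-.101,0),.117,93.7]])
E
```

```text
to [5.17382354e-01 8.83573643e-03 2.20000000e-01 9.37000000e+01] shift cm [3.8  3.81 0.08] turn -0.16 rows>= 2
to [5.17382354e-01 8.83573643e-03 1.17000000e-01 9.37000000e+01] shift cm [ 0.   0.  10.3] turn -0.0 rows>= 3
to [ 0.50421776  0.21241052  0.117      93.7       ] shift cm [20.4 -0.  -0. ] turn -0.0 rows>= 5
```

Emit:
apply_moves(motion=[[[1.9, 1.9, 0, 0, 1], [3.8, 3.8, 0, 0, 1], [3.8, 3.8, 0, 0, 1], [3.8, 3.8, 0, 0, 1], [3.8, 3.8, 0, 0, 1]]])

```text
clock: 26.17
position: [0.5167, 0.0105, 0.2208]
tcp_rot: [-3.141, -0.0, 1.637]
force: [0.2, 0.1, 1.2]
finger_gap: 0.298
gripper_force: 0.0
```

Emit:
apply_moves(motion=[[[0, 0, 2.5, 0, 1], [0, 0, 5, 0, 1], [0, 0, 7.5, 0, 1], [0, 0, 10.3, 0, 1], [0, 0, 10.3, 0, 1]]])

```text
clock: 26.58
position: [0.5144, 0.0099, 0.114]
tcp_rot: [-3.133, -0.002, 1.635]
force: [-0.3, -0.3, -1.0]
finger_gap: 0.0
gripper_force: 0.0
```

Emit:
apply_moves(motion=[[[0.8, 0, 0, 0, 1], [1.6, 0, 0, 0, 1], [2.4, 0, 0, 0, 1], [3.2, 0, 0, 0, 1], [3.8, 0, 0, 0, 1]]])

```text
clock: 27.0
position: [0.515, 0.0488, 0.1189]
tcp_rot: [3.14, 0.0, 1.636]
force: [0.2, 0.8, -0.1]
finger_gap: 0.0
gripper_force: 0.0
```

Emit:
apply_moves(motion=[[[0.3, 0, 0, 0, 1], [0.6, 0, 0, 0, 1], [0.9, 0, 0, 0, 1], [1.2, 0, 0, 0, 1], [1.5, 0, 0, 0, 1]]])

```text
clock: 27.42
position: [0.514, 0.0626, 0.1183]
tcp_rot: [3.141, 0.0, 1.635]
force: [-0.0, -0.0, 0.3]
finger_gap: -0.0
gripper_force: 0.0
```

```bash
python3 - <<'E'
from h import *
a,da=arm.capture('scene');P=cloud('scene',da)
l=P[...,:2]-G;gx=l@ex;gy=l@ey
k=(abs(P[...,2]-.138)<.01)&(abs(gy)<.075)&(gx<-.05)&(gx>-.28)
h,e=np.histogram(gx[k],np.arange(-.28,-.04,.01));print([(round(float(e[i]),2),int(v)) for i,v in enumerate(h)])
E
```

```text
[(-0.28, 0), (-0.27, 14), (-0.26, 22), (-0.25, 10), (-0.24, 56), (-0.23, 10), (-0.22, 9), (-0.21, 12), (-0.2, 7), (-0.19, 9), (-0.18, 11), (-0.17, 16), (-0.16, 62), (-0.15, 50), (-0.14, 10), (-0.13, 43), (-0.12, 51), (-0.11, 42), (-0.1, 49), (-0.09, 46), (-0.08, 39), (-0.07, 40), (-0.06, 43)]
```

Emit:
apply_moves(motion=[[[0.4, 0, 0, 0, 1], [0.9, 0, 0, 0, 1], [1.4, 0, 0, 0, 1], [2, 0, 0, 0, 1], [2.6, 0, 0, 0, 1]]])

```text
clock: 27.88
position: [0.5121, 0.0893, 0.1179]
tcp_rot: [-3.141, -0.0, 1.635]
force: [-1.1, 0.8, -0.7]
finger_gap: 0.001
gripper_force: 0.0
```

Emit:
apply_moves(motion=[[[0.6, 0, 0, 0, 1], [1.2, 0, 0, 0, 1], [1.8, 0, 0, 0, 1], [2.4, 0, 0, 0, 1], [3, 0, 0, 0, 1]]])

```text
clock: 28.3
position: [0.5102, 0.1191, 0.1179]
tcp_rot: [-3.141, -0.0, 1.635]
force: [0.1, -0.3, -0.0]
finger_gap: 0.0
gripper_force: 0.0
```

Emit:
apply_moves(motion=[[[0.6, 0, 0, 0, 1], [1.2, 0, 0, 0, 1], [1.8, 0, 0, 0, 1], [2.4, 0, 0, 0, 1], [3, 0, 0, 0, 1]]])

```text
clock: 28.72
position: [0.5083, 0.149, 0.1179]
tcp_rot: [3.142, 0.0, 1.635]
force: [-0.1, -0.1, -0.2]
finger_gap: -0.005
gripper_force: 0.0
```

Emit:
apply_moves(motion=[[[0.6, 0, 0, 0, 1], [1.2, 0, 0, 0, 1], [1.8, 0, 0, 0, 1], [2.4, 0, 0, 0, 1], [3, 0, 0, 0, 1]]])

```text
clock: 29.13
position: [0.5064, 0.1789, 0.1179]
tcp_rot: [3.142, -0.0, 1.635]
force: [0.1, 0.1, -0.6]
finger_gap: -0.002
gripper_force: 0.0
```

Emit:
apply_moves(motion=[[[0.5, 0, 0, 0, 1], [1, 0, 0, 0, 1], [1.5, 0, 0, 0, 1], [2, 0, 0, 0, 1], [2.3, 0, 0, 0, 1]]])

```text
clock: 29.55
position: [0.5049, 0.2019, 0.1179]
tcp_rot: [-3.142, -0.0, 1.635]
force: [0.1, -0.9, -0.6]
finger_gap: -0.002
gripper_force: 0.0
```

Emit:
apply_moves(motion=[[[0.2, 0, 0, 0, 1], [0.4, 0, 0, 0, 1], [0.6, 0, 0, 0, 1], [0.8, 0, 0, 0, 1], [0.8, 0, 0, 0, 1]]])

```text
clock: 29.97
position: [0.5044, 0.2095, 0.1179]
tcp_rot: [-3.142, -0.0, 1.635]
force: [-0.2, -0.4, 0.2]
finger_gap: -0.004
gripper_force: 0.0
```

Emit:
apply_moves(motion=[[[-2, 0, 0, 0, 1], [-4, 0, 0, 0, 1], [-6, 0, 0, 0, 1], [-6, 0, -3, 0, 1], [-6, 0, -6, 0, 1]]])

```text
clock: 30.38
position: [0.5077, 0.1482, 0.1776]
tcp_rot: [-3.138, 0.0, 1.633]
force: [1.0, 0.1, 1.1]
finger_gap: -0.001
gripper_force: 0.0
```

```bash
python3 - <<'E'
from h import *
a,da=arm.capture('scene');b,d=arm.capture('top');save('g7',a[100:250,300:500],3)
for c,D in(('scene',da),('top',d)):
    P=cloud(c,D);l=P[...,:2]-G;gx=l@ex;gy=l@ey
    k=(abs(P[...,2]-.138)<.01)&(abs(gy)<.045)&(gx<-.05)&(gx>-.12);print(k.sum(),'handle gx',np.median(gx[k]))
    for yy in(-.117,-.039,.039):
        k=(abs(gy-yy)<.012)&(P[...,2]>.1415)&(P[...,2]<.165)&(gx>-.1)&(gx<.2)
        print(yy,c,k.sum(),np.percentile(gx[k],[2,98]).round(3) if k.any() else '')
print(now())
E
```

```text
69 handle gx -0.08440067308352787
-0.117 scene 56 [0.001 0.092]
-0.039 scene 47 [-0.085  0.069]
0.039 scene 43 [-0.083  0.067]
22 handle gx -0.08570724462941932
-0.117 top 1 [0.001 0.001]
-0.039 top 1 [-0.001 -0.001]
0.039 top 1 [-0.085 -0.085]
[np.float64(0.5102308397076634), np.float64(0.14917571700367846), np.float64(0.18213380406047297), np.float64(93.64204131956708)]
```

View pics/g7.png

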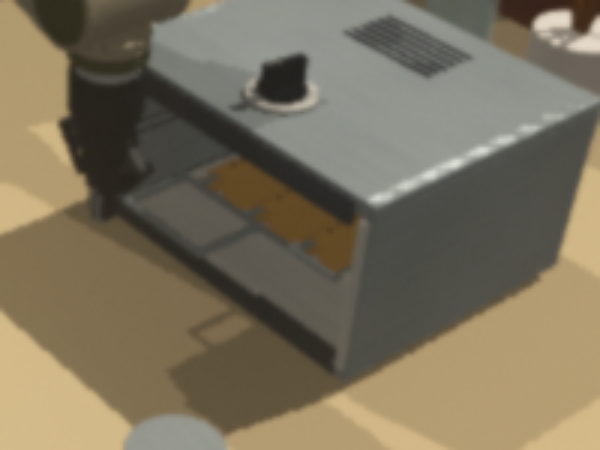

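The rack is home (handle 85 mm in front of the mouth) and the shells hang inside. Now the dial.

```bash
python3 - <<'E'
from h import *
D=gw(.075,0);print(D);n=now();plan(n,[[n[0],n[1],.37,93.7],[*D,.37,88],[*D,.266,88]])
E
```

```text
[0.49286008 0.38804367]
to [ 0.51023084  0.14917572  0.37       93.7       ] shift cm [  0.     0.   -18.79] turn -0.06 rows>= 5
to [ 0.49286008  0.38804367  0.37       88.        ] shift cm [23.95 -0.19 -0.  ] turn 5.7 rows>= 6
to [ 0.49286008  0.38804367  0.266      88.        ] shift cm [ 0.   0.  10.4] turn -0.0 rows>= 3
```

Emit:
apply_moves(motion=[[[0, 0, -4, 0, 0], [0, 0, -8, 0, 0], [0, 0, -12, 0, 0], [0, 0, -16, 0, 0], [0, 0, -19, 0, 0]]])

```text
clock: 30.9
position: [0.5081, 0.1494, 0.3709]
tcp_rot: [3.139, 0.0, 1.635]
force: [-0.3, -0.8, 0.9]
finger_gap: 0.708
gripper_force: 0.0
```

Emit:
apply_moves(motion=[[[4, 0, 0, 1, 0], [8, 0, 0, 2, 0], [12, 0, 0, 4, 0], [16, 0, 0, 5, 0], [20, 0, 0, 6, 0]]])

```text
clock: 31.32
position: [0.4949, 0.3509, 0.3673]
tcp_rot: [-3.141, 0.0, 1.529]
force: [-0.1, 0.2, -0.2]
finger_gap: 1.0
gripper_force: 0.0
```

```bash
python3 - <<'E'
from h import *
D=gw(.075,0);n=now();print(n);plan(n,[[*D,.37,88],[*D,.266,88]])
E
```

```text
[np.float64(0.494934944187345), np.float64(0.3508748600198518), np.float64(0.36729805508400964), np.float64(87.61628977162195)]
to [ 0.49286008  0.38804367  0.37       88.        ] shift cm [ 3.71 -0.36 -0.27] turn -0.38 rows>= 1
to [ 0.49286008  0.38804367  0.266      88.        ] shift cm [ 0.   0.  10.4] turn -0.0 rows>= 3
```

Emit:
apply_moves(motion=[[[3.8, -0.3, 0, 0, 0], [3.8, -0.3, 3, 1, 0], [3.8, -0.3, 6, 2, 0], [3.8, -0.3, 8.5, 2, 0], [3.8, -0.3, 10, 2, 0]]])

```text
clock: 31.73
position: [0.493, 0.387, 0.2639]
tcp_rot: [-3.137, 0.003, 1.496]
force: [0.1, -0.2, -0.4]
finger_gap: 0.997
gripper_force: 0.0
```

Emit:
apply_moves(motion=[[[0, 0, 0, 0, 0.3], [0, 0, 0, 0, 0.6], [0, 0, 0, 0, 0.9], [0, 0, 0, 0, 1], [0, 0, 0, 0, 1]]], grip_force=30)

```text
clock: 32.15
position: [0.4943, 0.3872, 0.2691]
tcp_rot: [3.14, -0.001, 1.495]
force: [0.3, -0.5, 0.4]
finger_gap: 0.298
gripper_force: 0.0
```

Emit:
apply_moves(motion=[[[0, 0, 0, 0, 1], [0, 0, 0, 0, 1], [0, 0, 0, 0, 1], [0, 0, 0, 0, 1], [0, 0, 0, 0, 1]]])

```text
clock: 32.57
position: [0.4923, 0.3873, 0.2691]
tcp_rot: [-3.139, -0.0, 1.497]
force: [-9.2, -1.4, 5.4]
finger_gap: 0.154
gripper_force: 33.6
```

Emit:
apply_moves(motion=[[[0, 0, 0, 5, 1], [0, 0, 0, 11, 1], [0, 0, 0, 17, 1], [0, 0, 0, 23, 1], [0, 0, 0, 29, 1]]])

```text
clock: 32.98
position: [0.4906, 0.3877, 0.2691]
tcp_rot: [-3.136, 0.003, 0.987]
force: [-18.1, 0.6, 7.3]
finger_gap: 0.153
gripper_force: 33.9
```

Emit:
apply_moves(motion=[[[0, 0, 0, 6, 1], [0, 0, 0, 12, 1], [0, 0, 0, 18, 1], [0, 0, 0, 24, 1], [0, 0, 0, 30, 1]]])

```text
clock: 33.4
position: [0.4893, 0.389, 0.2691]
tcp_rot: [-3.135, 0.006, 0.465]
force: [-22.8, 7.5, 8.3]
finger_gap: 0.154
gripper_force: 33.9
```

Emit:
apply_moves(motion=[[[0, 0, 0, 4, 1], [0, 0, 0, 8, 1], [0, 0, 0, 12, 1], [0, 0, 0, 16, 1], [0, 0, 0, 18, 1]]])

```text
clock: 33.82
position: [0.4889, 0.39, 0.2691]
tcp_rot: [-3.136, 0.008, 0.153]
force: [-23.3, 11.5, 7.8]
finger_gap: 0.157
gripper_force: 33.9
```

```bash
python3 - <<'E'
from h import *
o=arm.get_obs();print(now(),o['moment'],o['force'],o['joint_pos'])
E
```

```text
[np.float64(0.4889103379855891), np.float64(0.3900482930369469), np.float64(0.26907484339123805), np.float64(8.790439170319397)] [1.75728178 3.90711388 0.1167836 ] [-23.25760838  11.53356297   7.82033889] [0.48094672 0.4999155  0.99164272 0.00826711 1.65555107 1.89902178]
```

Emit:
apply_moves(motion=[[[-0.1, -0.05, 0, 1, 1], [-0.2, -0.1, 0, 2, 1], [-0.3, -0.1, 0, 3, 1], [-0.3, -0.1, 0, 3, 1], [-0.3, -0.1, 0, 3, 1]]])

```text
clock: 34.23
position: [0.4886, 0.3902, 0.2691]
tcp_rot: [-3.136, 0.002, 0.104]
force: [-10.0, 9.8, 4.5]
finger_gap: 0.157
gripper_force: 37.5
```

```bash
python3 - <<'E'
from h import *
o=arm.get_obs();print(now(),o['moment'],o['force'])
E
```

```text
[np.float64(0.4885507474941108), np.float64(0.39019336180943376), np.float64(0.2691043139850901), np.float64(5.949426683294599)] [1.54763715 1.72702506 0.80926571] [-10.02500788   9.7932329    4.47275054]
```

The z moment jumped to 0.8 N·m, so the dial is at its stop. I'll release and retreat.

Emit:
apply_moves(motion=[[[0, 0, 0, -2, 0.8], [0, 0, 0, -2, 0.5], [0, 0, 0, -2, 0.3], [0, 0, 0, -2, 0], [0, 0, 0, -2, 0]]])

```text
clock: 34.65
position: [0.4911, 0.3874, 0.2679]
tcp_rot: [3.141, -0.0, 0.133]
force: [-1.5, 0.1, -0.0]
finger_gap: 0.762
gripper_force: 0.0
```

Emit:
apply_moves(motion=[[[0, 0, -2, 0, 0], [0, 0, -5, 0, 0], [0, 0, -8, 0, 0], [0, 0, -11, 0, 0], [0, 0, -14, 0, 0]]])

```text
clock: 35.07
position: [0.4907, 0.3872, 0.4095]
tcp_rot: [3.142, -0.0, 0.133]
force: [0.6, 0.2, 0.7]
finger_gap: 1.003
gripper_force: 0.0
```

Emit:
apply_moves(motion=[[[0, 4, 0, 0, 0], [0, 8, 0, 0, 0], [0, 12, 0, 0, 0], [0, 16, 0, 0, 0], [0, 20, 0, 0, 0]]])

```text
clock: 35.48
position: [0.5174, 0.1874, 0.408]
tcp_rot: [3.141, -0.0, 0.134]
force: [0.9, 0.0, -0.2]
finger_gap: 0.997
gripper_force: 0.0
```

Emit:
apply_moves(motion=[[[0, 4, 0, 0, 0], [0, 8, 0, 0, 0], [0, 12, 0, 0, 0], [0, 16, 0, 0, 0], [0, 18, 0, 0, 0]]])

```text
clock: 35.9
position: [0.5418, 0.0069, 0.4076]
tcp_rot: [3.141, 0.001, 0.13]
force: [-0.1, 0.2, 0.5]
finger_gap: 1.001
gripper_force: 0.0
```

```bash
python3 - <<'E'
from h import *
a,da=arm.capture('scene');b,d=arm.capture('top');save('g8',np.vstack([b[150:360,10:260],a[100:280,280:530]]),1.5)
for c,D in(('scene',da),('top',d)):
    P=cloud(c,D);x,y,z=np.moveaxis(P,-1,0);l=P[...,:2]-G;gx=l@ex;gy=l@ey
    m=(z>.275)&(z<.3)&(abs(gx-.075)<.05)&(abs(gy)<.05);q=P[m][:,:2];w,v=np.linalg.eigh(np.cov(q.T));v=v[:,1]*np.sign(v[0,1]);print('bar',q.mean(0),np.degrees(np.arctan2(v[1],v[0])),m.sum())
    k=(abs(z-.138)<.01)&(abs(gy)<.045)&(gx<-.05)&(gx>-.12);print('handle gx',np.median(gx[k]))
    for yy in(-.117,-.039,.039):
        k=(abs(gy-yy)<.012)&(z>.1415)&(z<.165)&(gx>-.02)&(gx<.2);print(yy,k.sum(),gx[k].max().round(3) if k.any() else '')
E
```

```text
bar [0.49484803 0.3875572 ] 9.902919659604688 71
handle gx -0.08440118798322488
-0.117 57 0.095
-0.039 48 0.073
0.039 41 0.072
bar [0.49133193 0.38847701] 7.885189455652931 177
handle gx -0.08386522511000664
-0.117 1 0.001
-0.039 1 0.002
0.039 0
```

View pics/g8.png

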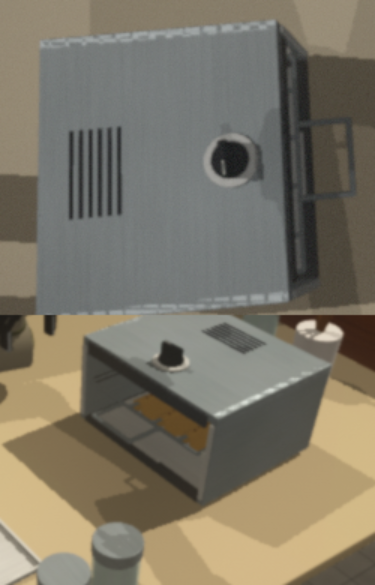

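The dial bar points across the mouth at about 8° (stop expected near 7.8°). The rack is home with the shells inside, and the arm is clear.

```bash
python3 -c "
from cell import arm
print(arm.finish_job())"
```

```text
the job is handed in; nothing more can be done
None
```

I handed the job in at about 36 s: all three shells hang on the rack, the rack is home and the heat dial is at its stop. My last camera check agreed and the jars and shakers were never touched, but no verdict came back.

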